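# Lock the vibration pickup into its bayonet socket

## Task

Fit the steel vibration pickup into the sloping bayonet socket of the sensor head: find the slots with its two lugs, push it fully in against the spring, twist it clockwise to the stop and let go, so that it stays locked in. The slot plate may sit a little turned either way, so feel for the slots. Leave the other things on the counter where they are.

Things in the scene. Friction and masses are not known exactly. Their poses are not given: they have to be found in the camera images.
- pickup_centre (a point): Steel vibration pickup, one rigid piece 66 mm tall, upright, loose, 0.18 to 0.32 kg. Point: on its axis, half-way up; z up the axis, x along the wing. From the foot up: round spigot 36 mm in diameter, 21 tall, its lowest 8 tapering to 25; disc 64 in diameter, 8 thick; on it a flat grip wing 46 long (x), 14 thick (y), 37 tall, top 33 above this point. Half a turn makes no difference.
- pickup_lugs (a point): Point on the pickup's axis at the height of its two bayonet lugs (23 mm below its centre); same axes. The lugs stick out of the spigot square to the wing, to +y and -y, to 28 mm from the axis; each a round pin 8 mm in diameter (6 to 14 mm above the foot). Pinched high on the wing the pickup swings between the fingers when pushed; with the fingertips standing on the disc it is steady.
- socket_mouth (a point): Bayonet socket of the sensor head: round steel cup 88 mm across on a grey base fixed to the counter, mouth 95 mm up, sloping 30 degrees towards the robot; an opened dust flap hangs behind, below the mouth's plane. Point: centre of the mouth, in the rim's plane; z out along the axis, y level across. The mouth is covered by a 5 mm slot plate with a 43 mm round hole and two opposite lug slots.
- socket_land (a point): On the socket's axis, 27 mm out from the mouth, same axes: where the pickup's centre is when its lugs land on the plate, having missed the slots. The slots are 15 mm wide, longer than the lugs' reach, open below. They lie roughly along this x axis (up and down the slope), but the plate is clamped up to 0.3 rad round either way; that angle is not in any pose: see it or feel for it.
- socket_home (a point): On the socket's axis, 14 mm out from the mouth, same axes: where the pickup's centre lies when locked in. Pushed right down (disc on the plate) the centre is 12 mm out, and the lugs are 2 mm clear below the plate. Then twist clockwise, looking into the socket. Let go when locked, the spring lifts it by up to 2 mm until the lugs bear up on the plate; unlocked, to 23 mm out.
- plunger (a joint): Travel (m) of the spring plunger in the middle of the socket: 0 at rest; the pickup's foot meets it with the centre 23 mm out, where it pushes back with 3 N, growing to 8 N when fully in (0.011).
- lockring (a joint): Angle (rad) of the lock ring in the socket relative to the slot plate: 0 at rest. Pushed in and twisted clockwise, the lugs have 0.1 to 0.4 rad of free play, then carry the ring round to a firm stop at 0.6. A weak spring (0.01 N m) brings it back if the lugs leave it.
- slug1_centre (a point): One of four square lead slugs, 30 x 30 x 12 mm, lying flat on the counter; its centre. Not to be disturbed.
- slug2_centre (a point): One of four square lead slugs, 30 x 30 x 12 mm, lying flat on the counter, close beside the sensor head; its centre. Not to be disturbed.
- slug3_centre (a point): One of four square lead slugs, 30 x 30 x 12 mm, lying flat on the counter; its centre. Not to be disturbed.
- slug4_centre (a point): One of four square lead slugs, 30 x 30 x 12 mm, lying flat on the counter; its centre. Not to be disturbed.
- follower_centre (a point): Bronze gland follower, a collar 42 mm across and 26 mm tall on a two-eared flange about 92 mm long (y) and 54 mm wide; its centre. Not to be disturbed.
- feeler_centre (a point): Feeler gauge set folded in its steel case, 105 x 16 x 13 mm, long along x; its centre. Not to be disturbed.
- calipers_centre (a point): Stainless calipers lying flat, 200 mm long (x), jaws reaching 57 mm to -y, 8 mm thick; middle of the beam. Not to be disturbed.
Mind the look-alikes: they are no part of the job. Of the things like the part that bears pickup_centre, leave any that is purple; of the rest the larger one is meant.

How it is judged (in metres and radians):
On the way, in this order (a step that is already met when the one before it is completed fails the run):
1. the pickup is lifted off the counter (height (world z) of pickup_centre above 0.075 m), for 0.1 s.
2. its lugs have gone down through the slots (z of pickup_centre in the frame of socket_mouth below 0.0175 m and distance between pickup_centre and socket_home below 0.007 m), for 0.1 s.
3. it is twisted clockwise to the stop (value of joint lockring above 0.5 rad and distance between pickup_centre and socket_home below 0.0045 m), for 0.1 s.
At the end, for the whole second after the job is handed in: The pickup is let go and stays locked in the socket: its centre within 4.5 mm of socket_home, its axis within 0.12 rad of the socket's, the lock ring carried beyond 0.45 of its 0.6 rad; nothing else on the counter has moved by more than 25 mm (distance between pickup_centre and socket_home below 0.0045 m and angle between the z axis of pickup_centre and the z axis of socket_mouth, either way round below 0.12 rad and value of joint lockring above 0.45 rad); the robot touches nothing.
It fails at once if another thing on the counter is moved by more than 25 mm (distance of any of slug1_centre, slug2_centre, slug3_centre, slug4_centre, follower_centre, feeler_centre, calipers_centre from where it was at the start of the episode above 0.025 m).
It also fails if it takes over 70 s, if anything falls off the work surface, if the arm or the gripper's body presses on something with over 40 N, if the wrist force passes 120 N, or if a joint passes its speed limit or range.

## Robot

A 6-joint arm with a two-finger parallel gripper is mounted at the origin on the work surface. World frame = base frame: x ahead of the robot, y to its left, z up, the work surface at z = 0. Lengths are in mm, angles in rad, forces in N, time in s.
With the tool pointing down it reaches from about 275 to 1000 mm from the base axis. Payload 8.4 kg.
Tool frame: the origin (TCP) lies midway between the tips of the shut fingers; the grasp point (between the pads) lies 19 mm behind it; z points along the fingers, y is the line along which they close (so a half turn about z gives the same grasp; the last joint's range is limited). The gripper opens to 85 mm and grips with 20 to 120 N. Pads are 22 mm wide; open, the fingers measure 114 mm over their backs; the gripper's body (76 mm by 85 mm) begins 54 mm behind the grasp point. The pads swing forward as they close: fully open they stand 13 mm farther back than shut.
Start: joints at [1.273, 0.353, 1.633, -0, 1.155, -0.002], TCP at [182.189, 597.859, 231.281] pointing down, gripper open.
Joint ranges: [-2.63, 2.63], [-0.92, 2.1], [0.06, 2.66], [-1.3, 4.44], [0, 2.69], [-3.02, 3.02]. Speed limits (rad/s): [2.22, 2.22, 2.79, 3.14, 3.14, 3.14].

## Interface

Orientations are given as [roll, pitch, yaw] about the fixed x, y, z axes, in that order (R = Rz(yaw) Ry(pitch) Rx(roll)).
In Python, from rig import r gives the robot as it stands.
- The arm moves only by the shell command python3 -m inch 'ROWS' [OPENING] [FORCE]. ROWS is JSON, a list that holds one entry, the list of rows, each a list of 6 numbers: the shift along the tool's x, y, z scaled (see below), then the turn, a rotation vector about the tool's x, y, z scaled (see below). In form: [[[tx, ty, tz, wx, wy, wz], ...]]. A call has 1 to 8 rows; each row is the pose to reach, as a shift and turn from the pose commanded when the call began, along the tool's axes at that moment, turning the shorter way round; what a row does not reach only later rows make up. The controller multiplies each number of a shift by 20 cm and each number of a turn by pi rad. A row lasts 1/12 s, in which the tool goes at most 41.7 mm and 7.16 degrees, less where a joint would pass 70% of its speed; a pose out of reach is approached as far as the arm can. A call with a number of a shift or a turn outside -1 to 1 is refused whole. A call with a gripper value outside its range is refused whole. OPENING is the gripper's target within -1 to 1 (fully open at 1, half-way at 0, shut at -1), set as the call begins (- or left out, the last holds). The fingers move at their own pace and stop on an object; FORCE is the grip in N (left out, the last holds). Time passes only in rows, so rows that repeat a pose let the fingers close. It gives the time, the measured TCP pose, the force, the opening and the grip force at its end, in the units of the state.
- r.sense(): the state, without advancing time (a new reading comes with each control period).
- r.grab_frame(name): name is "side" or "top"; returns the picture (400x640x3 uint8, red, green, blue); there is no depth.
- r.camera_info(name): a dict with "K" (3x3 intrinsics, pixels), "distortion" ([k1, k2, p1, p2, k3] as OpenCV has them; the pictures are not rectified), "rvec" (rotation vector, rad) and "tvec" (3), from world to camera coordinates, as OpenCV has them. Camera axes: x right, y down, z forward; pixel columns grow to the right and rows downward; lengths in mm; the calibration is good to about 2 mm. A picture is of the moment at which its call begins. camera_info takes no time and is no camera call.
- r.sign_off(): hands the job in; it is judged then, once.
The state is a dict: "clock": time; "qpos": joint angles; "qvel": joint speeds; "joint_efforts": joint torques, N m; "eef_pos": TCP position; "tcp_rot": TCP orientation; "contact_force": force on the tool from outside, world axes, zero at the start; "wrist_torque": the same for the moment, N m; "opening": opening from 0.0 (shut) to 1.0 (fully open); "grasp_force": force on a finger pad.
Only numpy, scipy, OpenCV 4.12 (cv2) and the standard library are available. Lean on these libraries where they do the work, as an engineer would, in place of code of your own. Each camera call takes 0.05 s, during which the arm holds its last target. There are 200 camera calls.

## Working session

There is one attempt and no reset: what is moved stays moved. The work goes in short steps, Python scripts to look and compute and a shell command to move; the robot and the scene stay as the last step left them, time stands still between calls to the robot, and variables do not carry over. Pictures are saved under pics/ and viewed, at most 10 in all, crops included, and the job is handed in when it is done.

```bash
mkdir -p pics; ls
python3 - <<'E'
from rig import r
import cv2,numpy as np
print(r.sense())
for n in("side","top"):
    im=r.grab_frame(n); cv2.imwrite(f"pics/{n}0.png",im[:,:,::-1]); c=r.camera_info(n)
    R=cv2.Rodrigues(np.array(c["rvec"],float))[0]; print(n,np.round(-R.T@np.ravel(c["tvec"])),np.round(R,2).tolist(),c["K"],c["distortion"])
E
```

```text
pics
{'clock': 0.0, 'qpos': array([ 1.27259817e+00,  3.53653282e-01,  1.63414159e+00, -5.43987749e-06,
        1.15519841e+00, -2.40947855e-03]), 'qvel': array([-4.14351282e-04,  4.32519185e-04,  2.27701596e-05, -3.62859758e-04,
        1.48194282e-03,  1.28173165e-03]), 'joint_efforts': array([-1.70580974e-03, -6.05277085e+01, -3.42045021e+01, -2.77614117e-04,
        9.84235638e-03,  5.65178368e-06]), 'eef_pos': array([182.05013019, 597.39640078, 230.55528766]), 'tcp_rot': array([-3.14019202e+00,  1.59894534e-06,  2.84580618e+00]), 'contact_force': array([-0.27366664, -0.8294074 ,  0.10904002]), 'wrist_torque': array([-0.0267356 ,  0.03210348, -0.06605455]), 'grasp_force': 0.0, 'opening': 1.0017036919635276}
side [252. 678. 917.] [[-0.94, -0.33, -0.01], [-0.24, 0.69, -0.69], [0.24, -0.65, -0.72]] [[417.83100195   0.         326.52240378]
 [  0.         417.83100195 193.1697822 ]
 [  0.           0.           1.        ]] [-0.01580932  0.          0.          0.          0.        ]
top [ 360.  -35. 1108.] [[-0.01, -1.0, -0.0], [-0.99, 0.01, -0.17], [0.17, 0.0, -0.99]] [[448.7525368    0.         319.60123328]
 [  0.         448.7525368  201.4767004 ]
 [  0.           0.           1.        ]] [-0.08275294  0.          0.          0.          0.        ]
```

View pics/top0.png

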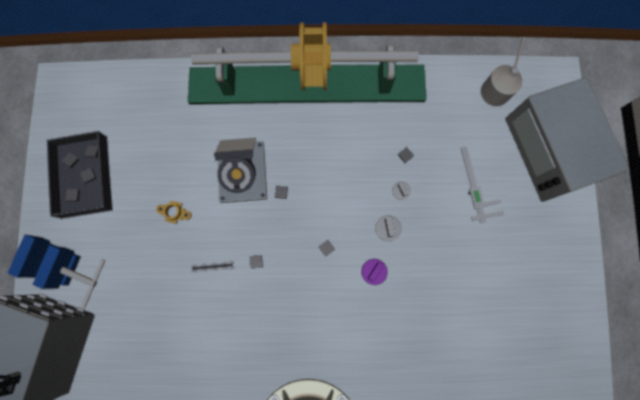

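View pics/side0.png

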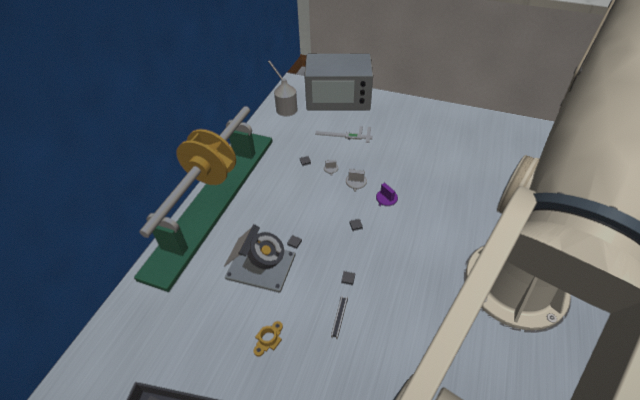

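Candidates in the top view: (388,228) is the larger steel disc with a wing, (401,190) a smaller steel one, and (374,271) a purple one. (388,228) fits, since it's not purple and it's the larger of the other two. The socket is at (237,175) top and (266,250) side. I'll check this in enlarged crops.

```bash
cat > h.py <<'E'
import cv2,numpy as np
from rig import r
def cam(n):
    c=r.camera_info(n); R=cv2.Rodrigues(np.array(c["rvec"],float))[0]
    return np.array(c["K"]),np.array(c["distortion"],float),R,np.ravel(c["tvec"]).astype(float)
def ray(n,p):
    K,d,R,t=cam(n); q=cv2.undistortPoints(np.array(p,float).reshape(-1,1,2),K,d)[:,0]
    return -R.T@t,np.c_[q,np.ones(len(q))]@R
def plane(n,p,z=0,pt=None,nrm=(0,0,1)):
    o,d=ray(n,p); nrm=np.array(nrm,float); pt=np.array([0,0,z]) if pt is None else pt
    return o+d*(((pt-o)@nrm)/(d@nrm))[:,None]
def tri(p,q):
    o1,d1=ray("side",p);o2,d2=ray("top",q)
    s=np.linalg.lstsq(np.c_[d1[0],-d2[0]],o2-o1,rcond=None)[0]
    a=o1+s[0]*d1[0];b=o2+s[1]*d2[0]; return (a+b)/2,np.linalg.norm(a-b)
def proj(n,P):
    K,d,R,t=cam(n); return cv2.projectPoints(np.array(P,float).reshape(-1,1,3),cv2.Rodrigues(R)[0],t,K,d)[0][:,0]
E
python3 - <<'E'
import cv2,numpy as np
t=cv2.imread("pics/top0.png");s=cv2.imread("pics/side0.png")
def c(im,u,v,w=66,h=50): return cv2.resize(im[v-h//2:v+h//2,u-w//2:u+w//2],(400,300),interpolation=cv2.INTER_CUBIC)
cv2.imwrite("pics/crops.png",np.vstack([np.hstack([c(t,388,228),c(s,356,180)]),np.hstack([c(t,240,172,92,69),c(s,262,256,92,69)])]))
E
```

```text
(no output)
```

View pics/crops.png

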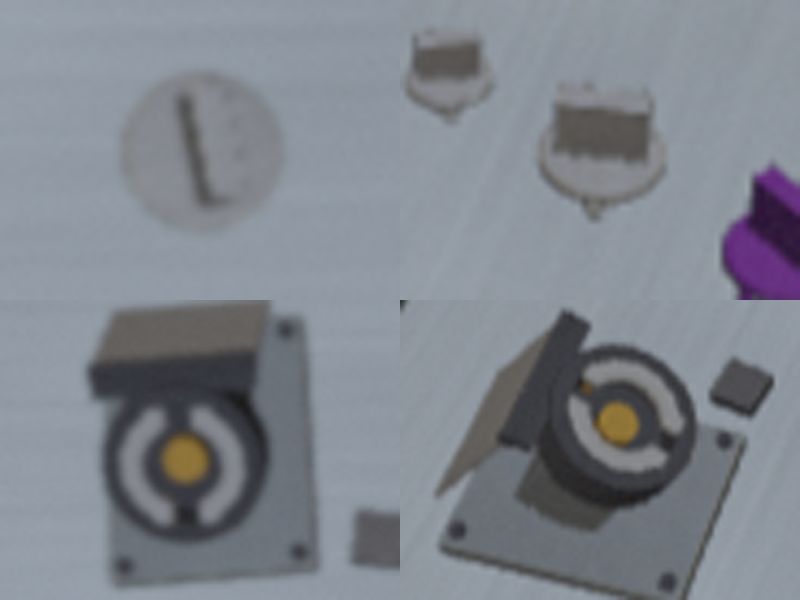

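The crops confirm the larger steel pickup with its wing, at about (388,228) top and (356,180) side. In the socket the plate shows as bright arcs, the slots as dark gaps near 12 and 6 o'clock, and the plunger is orange at (237,175).

Run:
```python
from h import *
T=cv2.imread("pics/top0.png");S=cv2.imread("pics/side0.png")
im={"top":T,"side":S}
def cen(n,u,v,w=25):
    sub=im[n][v-w:v+w,u-w:u+w].astype(int); m=((sub[...,2]-sub[...,0])>50)
    m=cv2.morphologyEx(m.astype(np.uint8),cv2.MORPH_OPEN,np.ones((3,3)))
    y,x=np.nonzero(m); return np.array([x.mean()+u-w,y.mean()+v-w]),len(x)
a=cen("side",265,252);b=cen("top",236,174,12);print(a,b)
P,e=tri(a[0],b[0]);print("plunger",P.round(1),e)
# base yaw
q=plane("top",[[220,203.5],[267.1,200.1],[263.7,142.1]],6);print("base",q.round(1))
d1=q[0]-q[1];d2=q[2]-q[1];print("yaw",np.arctan2(-d1[0],d1[1]),np.arctan2(d2[1],d2[0]))
yaw=np.arctan2(d2[1],d2[0])
yaw=(yaw+np.arctan2(-d1[0],d1[1]))/2
s,c=np.sin(np.pi/6),np.cos(np.pi/6)
n=np.array([-s*np.cos(yaw),-s*np.sin(yaw),c]); y=np.array([-np.sin(yaw),np.cos(yaw),0]);x=np.cross(y,n)
M=P+10*n; print("n",n,"mouth guess",M.round(1))
for k in range(2):
  for N in im:
    (u,v)=proj(N,M)[0]; g=im[N].astype(np.int64)
    yy,xx=np.mgrid[int(v)-25:int(v)+26,int(u)-25:int(u)+26]
    pts=np.c_[xx.ravel(),yy.ravel()]; W=plane(N,pts,pt=M,nrm=n)-M
    gg=g[pts[:,1],pts[:,0]]; lum=gg.sum(1)/3; X,Y=W@x,W@y; rr=np.hypot(X,Y)
    m=(lum>120)&(rr<39)&(abs(gg[:,2]-gg[:,0])<40); 
    # circle fit of bright annulus using angular sampled edges
    A=np.linspace(-np.pi,np.pi,72,endpoint=False); prof=[]
    for t in A:
        rs=np.arange(22,42,1.); pp=proj(N,M+np.outer(rs,np.cos(t)*x+np.sin(t)*y)).astype(np.float32)
        L=cv2.remap(im[N],pp[:,0].copy(),pp[:,1].copy(),cv2.INTER_LINEAR).mean(-1).ravel(); prof.append(L)
    prof=np.array(prof)
    if k: print(N,"deg:lum",[(int(round(np.degrees(t))),int(l)) for t,l in zip(A,prof[:,3:8].mean(1))])
    # outer edge
    E=[]
    for t,L in zip(A,prof):
        if L[:8].max()>135:
            j=np.argmin(np.diff(L)); E.append((j+22.5)*np.array([np.cos(t),np.sin(t)]))
    E=np.array(E); sol=np.linalg.lstsq(np.c_[2*E,np.ones(len(E))],(E**2).sum(1),rcond=None)[0]
    print(N,"offset x,y",sol[:2].round(1),"R",np.sqrt(sol[2]+sol[0]**2+sol[1]**2).round(1),len(E))
  if k==0: pass
# pickup
g=T.astype(int); sub=T[195:260,355:420]; hsv=cv2.cvtColor(sub,cv2.COLOR_BGR2HSV)
print("colours bg",T[228,410],"disc",T[228,380],T[228,394],T[235,378])
w=(T[...,2].astype(int)-T[...,0]); print("R-B bg",w[200,420],w[228,410],"disc",w[228,380],w[228,394])
m=np.zeros(T.shape[:2],np.uint8); m[195:260,355:420]=(w[195:260,355:420]>-10)
m[250:,:]=0
k=max(cv2.findContours(m,0,cv2.CHAIN_APPROX_NONE)[0],key=cv2.contourArea)
el=cv2.fitEllipse(cv2.convexHull(k));print("ell",el, plane("top",[el[0]],29))
```

```text
(array([265.81967213, 249.42622951]), 61) (array([236.16216216, 173.5       ]), 74)
plunger [602.6 161.8  84.9] 3.473256905027639
base [[546.6 216.3   6. ]
 [554.2  98.1   6. ]
 [705.  108.8   6. ]]
yaw 0.06415549003549062 0.07075974832783344
n [-0.4988628  -0.03370323  0.8660254 ] mouth guess [597.7 161.5  93.5]
top offset x,y [0.6 0.5] R 33.4 49
side offset x,y [-2.1 -1.1] R 33.3 53
top deg:lum [(-180, 43), (-175, 54), (-170, 84), (-165, 114), (-160, 131), (-155, 134), (-150, 134), (-145, 134), (-140, 134), (-135, 134), (-130, 135), (-125, 135), (-120, 135), (-115, 134), (-110, 135), (-105, 134), (-100, 134), (-95, 133), (-90, 133), (-85, 134), (-80, 134), (-75, 134), (-70, 134), (-65, 134), (-60, 134), (-55, 134), (-50, 134), (-45, 134), (-40, 134), (-35, 134), (-30, 133), (-25, 131), (-20, 117), (-15, 91), (-10, 68), (-5, 60), (0, 58), (5, 62), (10, 77), (15, 101), (20, 120), (25, 129), (30, 133), (35, 133), (40, 132), (45, 131), (50, 132), (55, 133), (60, 133), (65, 133), (70, 133), (75, 133), (80, 133), (85, 132), (90, 133), (95, 133), (100, 133), (105, 133), (110, 133), (115, 
[... 629 characters left out ...]
5, 56), (0, 61), (5, 71), (10, 98), (15, 123), (20, 133), (25, 136), (30, 136), (35, 134), (40, 134), (45, 135), (50, 134), (55, 135), (60, 136), (65, 134), (70, 133), (75, 134), (80, 135), (85, 134), (90, 134), (95, 134), (100, 136), (105, 134), (110, 135), (115, 134), (120, 134), (125, 135), (130, 136), (135, 135), (140, 134), (145, 135), (150, 135), (155, 132), (160, 122), (165, 95), (170, 65), (175, 52)]
side offset x,y [-2.1 -1.1] R 33.3 53
colours bg [162 152 142] disc [143 136 132] [131 126 123] [143 139 135]
R-B bg -20 -20 disc -11 -8
ell ((387.571533203125, 227.76663208007812), (24.851110458374023, 25.75044059753418), 128.43943786621094) [[ 479.64009154 -196.95730541   29.        ]]
```

```bash
cat >> h.py <<'E'
from scipy.spatial.transform import Rotation as Ro
def tool(z,yd):
    z=np.array(z,float)/np.linalg.norm(z); y=np.array(yd,float); y-=z*(y@z); y/=np.linalg.norm(y)
    return np.c_[np.cross(y,z),y,z]
def go(p,R):
    s=r.sense(); R0=Ro.from_euler("xyz",s["tcp_rot"]).as_matrix()
    d=R0.T@(np.array(p)-s["eef_pos"]); w=Ro.from_matrix(R0.T@R).as_rotvec()
    print("clock",round(float(s["clock"]),2),"shift mm",d.round(1),"rot",w.round(3),"ROW",(d/200).round(4).tolist(),(w/np.pi).round(4).tolist())
E
python3 - <<'E'
from h import *
b=plane("side",[[348.2,180.6],[363.9,181.4]],29);t=plane("side",[[348.6,172.3],[364.3,174]],66)
for q in(b,t):
    d=q[0]-q[1];print(q.round(1),np.arctan2(d[1],d[0]),np.hypot(*d[:2]))
q=plane("side",[[356.3,180.6]],29);print(q)
a=0.22; go([479,-197,120],tool([0,0,-1],[np.sin(a),-np.cos(a),0]))
E
```

```text
[[ 498.  -185.7   29. ]
 [ 452.3 -197.8   29. ]] 0.25872630904018346 47.278164123281584
[[ 497.  -183.3   66. ]
 [ 451.3 -191.4   66. ]] 0.17451398522897507 46.44729290069916
[[ 474.87081159 -193.66312633   29.        ]]
clock 0.1 shift mm [-515.6 -673.2  111.5] rot [-0.000e+00  2.000e-03  2.626e+00] ROW [-2.578, -3.3661, 0.5576] [-0.0001, 0.0005, 0.8358]
```

```bash
for i in 1; do
python3 -m inch '[[[-0.645,-0.84,0.14,0,0,0],[-0.645,-0.84,0.14,0,0,0],[-0.645,-0.84,0.14,0,0,0],[-0.645,-0.84,0.14,0,0,0],[-0.645,-0.84,0.14,0,0,0],[-0.645,-0.84,0.14,0,0,0]]]' 1 40
python3 -m inch '[[[-0.645,-0.84,0.14,0,0,0],[-0.645,-0.84,0.14,0,0,0],[-0.645,-0.84,0.14,0,0,0],[-0.645,-0.84,0.14,0,0,0],[-0.645,-0.84,0.14,0,0,0],[-0.645,-0.84,0.14,0,0,0]]]'
python3 -m inch '[[[-0.645,-0.84,0.14,0,0,0],[-0.645,-0.84,0.14,0,0,0],[-0.645,-0.84,0.14,0,0,0],[-0.645,-0.84,0.14,0,0,0],[-0.645,-0.84,0.14,0,0,0],[-0.645,-0.84,0.14,0,0,0]]]'
python3 -m inch '[[[-0.645,-0.84,0.14,0,0,0],[-0.645,-0.84,0.14,0,0,0],[-0.645,-0.84,0.14,0,0,0],[-0.645,-0.84,0.14,0,0,0],[-0.645,-0.84,0.14,0,0,0],[-0.645,-0.84,0.14,0,0,0]]]'
python3 -m inch '[[[0,0,0,0,0,0.3],[0,0,0,0,0,0.3],[0,0,0,0,0,0.3],[0,0,0,0,0,0.3],[0,0,0,0,0,0.3],[0,0,0,0,0,0.3],[0,0,0,0,0,0.3],[0,0,0,0,0,0.3]]]'
python3 -m inch '[[[0,0,0,0,0,0.3],[0,0,0,0,0,0.3],[0,0,0,0,0,0.3],[0,0,0,0,0,0.3],[0,0,0,0,0,0.3],[0,0,0,0,0,0.3],[0,0,0,0,0,0.3],[0,0,0,0,0,0.3]]]'
python3 -m inch '[[[0,0,0,0,0,0.236],[0,0,0,0,0,0.236],[0,0,0,0,0,0.236],[0,0,0,0,0,0.236],[0,0,0,0,0,0.236],[0,0,0,0,0,0.236],[0,0,0,0,0,0.236],[0,0,0,0,0,0.236]]]'
done
python3 - <<'E'
from h import *
a=.215; s=r.sense(); print(s["qpos"].round(2)); go([478,-197.7,60],tool([0,0,-1],[np.sin(a),-np.cos(a),0]))
im=r.grab_frame("side"); cv2.imwrite("pics/s1.png",im[:,:,::-1]); t=r.grab_frame("top")
A=cv2.resize(im[120:220,290:423],(800,600),interpolation=cv2.INTER_CUBIC);cv2.imwrite("pics/s1c.png",A[:,:,::-1])
E
```

```text
clock: 0.6
eef_pos: [256.7, 393.3, 201.7]
tcp_rot: [-3.136, -0.0, 2.844]
contact_force: [-1.1, -0.2, 0.0]
opening: 1.003
grasp_force: 0.0
clock: 1.1
eef_pos: [331.4, 196.2, 174.4]
tcp_rot: [-3.139, -0.0, 2.843]
contact_force: [-1.2, 0.9, 0.7]
opening: 1.001
grasp_force: 0.0
clock: 1.6
eef_pos: [407.4, -1.7, 146.9]
tcp_rot: [-3.141, 0.001, 2.842]
contact_force: [-0.6, 0.9, 1.1]
opening: 1.0
grasp_force: 0.0
clock: 2.1
eef_pos: [482.7, -200.3, 118.8]
tcp_rot: [-3.14, 0.003, 2.843]
contact_force: [-0.4, 1.2, 0.5]
opening: 1.002
grasp_force: 0.0
clock: 2.77
eef_pos: [480.0, -194.6, 119.1]
tcp_rot: [-3.141, -0.0, 1.897]
contact_force: [-0.8, 0.1, -0.3]
opening: 1.0
grasp_force: 0.0
clock: 3.43
eef_pos: [480.0, -194.6, 119.1]
tcp_rot: [-3.141, -0.0, 0.954]
contact_force: [0.1, -0.2, 0.1]
opening: 1.0
grasp_force: 0.0
clock: 4.1
eef_pos: [480.0, -194.9, 119.2]
tcp_rot: [-3.141, 0.0, 0.223]
contact_force: [-0.6, -0.1, -0.8]
opening: 1.001
grasp_force: 0.0
[-0.39  0.33  1.96  0.    0.85  0.96]
clock 4.1 shift mm [-2.6  2.3 59.2] rot [-0.     0.     0.008] ROW [-0.0129, 0.0117, 0.2959] [-0.0001, 0.0001, 0.0027]
```

View pics/s1c.png

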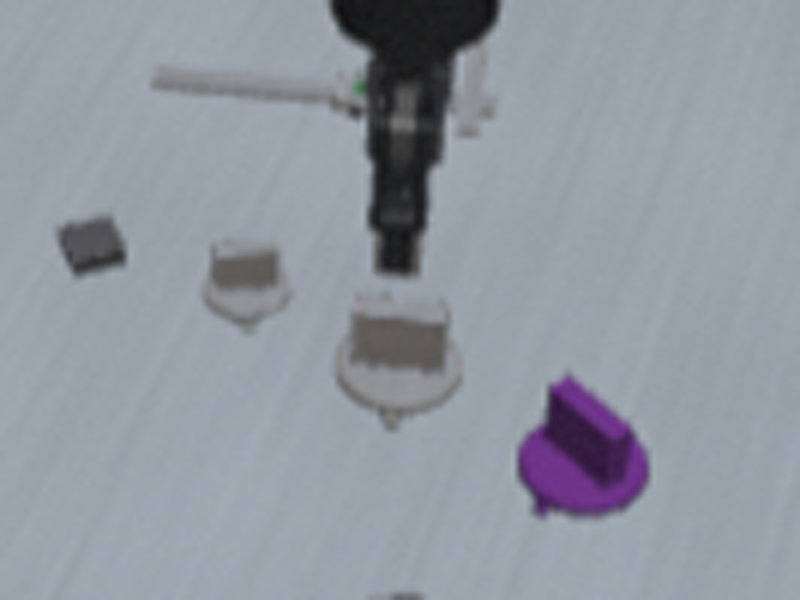

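The side crop shows the gripper centred over the meant pickup: fingers at about (398,270), wing at about (400,330). Next I descend and grip.

```bash
python3 -m inch '[[[-0.013,0.012,0.2,0,0,0.003],[-0.013,0.012,0.3,0,0,0.003],[-0.013,0.012,0.38,0,0,0.003],[-0.013,0.012,0.44,0,0,0.003],[-0.013,0.012,0.44,0,0,0.003],[-0.013,0.012,0.44,0,0,0.003]]]' 1 70
python3 -m inch '[[[0,0,0,0,0,0],[0,0,0,0,0,0],[0,0,0,0,0,0],[0,0,0,0,0,0],[0,0,0,0,0,0],[0,0,0,0,0,0],[0,0,0,0,0,0],[0,0,0,0,0,0]]]' -1 70
python3 -m inch '[[[0,0,0,0,0,0],[0,0,0,0,0,0],[0,0,0,0,0,0],[0,0,0,0,0,0]]]'
python3 -c "
from h import *
s=r.sense();print(s['wrist_torque'],s['contact_force'])"
```

```text
clock: 4.7
eef_pos: [477.5, -198.1, 30.9]
tcp_rot: [-3.141, 0.001, 0.212]
contact_force: [0.6, 0.7, 0.0]
opening: 0.999
grasp_force: 0.0
clock: 5.37
eef_pos: [478.1, -198.4, 31.7]
tcp_rot: [3.141, -0.0, 0.21]
contact_force: [-0.9, -0.9, 5.6]
opening: 0.156
grasp_force: 68.6
clock: 5.7
eef_pos: [478.1, -198.4, 31.7]
tcp_rot: [3.141, -0.0, 0.21]
contact_force: [-0.8, -0.1, 7.1]
opening: 0.155
grasp_force: 68.7
[-0.00209431  0.24726786 -0.03804024] [-0.8432298  -0.09348219  7.14705058]
```

Gripped, with the fingertips standing on the disc (7 N up) and the pickup centre 1.3 mm behind the TCP. Next I lift and work out the pre-insert pose.

```bash
python3 -m inch '[[[0,0,-0.1,0,0,0],[0,0,-0.3,0,0,0],[0,0,-0.5,0,0,0],[0,0,-0.75,0,0,0],[0,0,-0.75,0,0,0],[0,0,-0.75,0,0,0],[0,0,-0.75,0,0,0]]]'
cat >> h.py <<'E'
M=np.array([596.4,161.85,95]);yaw=0.067
n=np.array([-.5*np.cos(yaw),-.5*np.sin(yaw),np.sqrt(.75)]); sy=np.array([-np.sin(yaw),np.cos(yaw),0]); sx=np.cross(sy,n)
def soc(h,a=-0.044,dx=0,dy=0): # target TCP for pickup centre at height h above mouth; a = slot angle about n
    return M+n*(h-1.3)+dx*sx+dy*sy, tool(-n,np.cos(a)*sx+np.sin(a)*sy)
def st():
    s=r.sense(); R0=Ro.from_euler("xyz",s["tcp_rot"]).as_matrix(); d=s["eef_pos"]-M
    print("clock",round(float(s["clock"]),2),"soc xyz(centre)",(np.array([d@sx,d@sy,d@n+1.3])).round(1),"ang",round(float(np.arctan2(R0[:,1]@sy,R0[:,1]@sx)),3),"tilt",np.arccos(-R0[:,2]@n).round(3),"F xyz soc",np.array([s["contact_force"]@v for v in(sx,sy,n)]).round(1),"tau",np.array([s["wrist_torque"]@v for v in(sx,sy,n)]).round(2),"open",round(float(s["opening"]),3),"q",s["qpos"].round(2))
E
python3 - <<'E'
from h import *
st(); p,R=soc(90); go(p+np.array([0,0,30]),R)
for N in("side","top"): cv2.imwrite(f"pics/{N}2.png",r.grab_frame(N)[:,:,::-1])
E
```

```text
clock: 6.28
eef_pos: [477.4, -198.1, 180.7]
tcp_rot: [-3.141, 0.0, 0.21]
contact_force: [0.2, 0.9, -3.4]
opening: 0.153
grasp_force: 68.9
clock 6.28 soc xyz(centre) [ -80.8 -351.2  146.9] ang -1.447 tilt 0.524 F xyz soc [-1.5  0.9 -3.1] tau [-0.   -0.01  0.01] open 0.153 q [-0.4   0.24  1.91  0.    0.99  0.96]
clock 6.28 shift mm [ 147.5 -333.5  -21.1] rot [-0.42   0.381 -1.35 ] ROW [0.7374, -1.6677, -0.1055] [-0.1338, 0.1211, -0.4297]
```

```bash
python3 -m inch '[[[0.37,-0.83,-0.053,0,0,0],[0.37,-0.83,-0.053,0,0,0],[0.37,-0.83,-0.053,0,0,0],[0.37,-0.83,-0.053,0,0,0],[0.37,-0.83,-0.053,0,0,0]]]'
python3 -m inch '[[[0.37,-0.83,-0.053,-0.067,0.06,-0.215],[0.37,-0.83,-0.053,-0.067,0.06,-0.215],[0.37,-0.83,-0.053,-0.067,0.06,-0.215],[0.37,-0.83,-0.053,-0.067,0.06,-0.215],[0.37,-0.83,-0.053,-0.067,0.06,-0.215],[0.37,-0.83,-0.053,-0.067,0.06,-0.215],[0.37,-0.83,-0.053,-0.067,0.06,-0.215],[0.37,-0.83,-0.053,-0.067,0.06,-0.215]]]'
python3 -m inch '[[[0,0,0,-0.067,0.06,-0.215],[0,0,0,-0.067,0.06,-0.215],[0,0,0,-0.067,0.06,-0.215],[0,0,0,-0.067,0.06,-0.215],[0,0,0,-0.067,0.06,-0.215],[0,0,0,-0.067,0.06,-0.215],[0,0,0,-0.067,0.06,-0.215],[0,0,0,-0.067,0.06,-0.215]]]'
python3 - <<'E'
from h import *
st(); go(*soc(60))
im={N:r.grab_frame(N)[:,:,::-1] for N in("side","top")}
for N in im: cv2.imwrite(f"pics/{N}3.png",im[N])
c=[cv2.resize(im[N][v-50:v+50,u-33:u+33],(400,600),interpolation=cv2.INTER_CUBIC) for N in im for u,v in [np.array(proj(N,M+n*50)[0]).astype(int)]]
cv2.imwrite("pics/c3.png",np.hstack(c)); print([proj(N,M+n*50)[0] for N in im])
E
```

```text
clock: 6.8
eef_pos: [515.2, -16.4, 189.9]
tcp_rot: [-3.139, 0.003, 0.211]
contact_force: [-0.3, -0.5, -2.0]
opening: 0.152
grasp_force: 69.3
clock: 7.47
eef_pos: [551.6, 157.1, 200.2]
tcp_rot: [2.888, -0.101, 0.901]
contact_force: [0.6, -0.4, -2.4]
opening: 0.151
grasp_force: 69.7
clock: 8.13
eef_pos: [553.1, 155.7, 201.6]
tcp_rot: [2.623, -0.02, 1.592]
contact_force: [-0.0, 0.2, -2.6]
opening: 0.151
grasp_force: 69.7
clock 8.13 soc xyz(centre) [ 15.5  -3.2 115.4] ang -0.05 tilt 0.007 F xyz soc [-1.3  0.2 -2.3] tau [0.04 0.4  0.06] open 0.151 q [ 0.36  0.12  2.14 -0.38  0.41  0.66]
clock 8.13 shift mm [  2.7 -15.4  55.5] rot [-0.005  0.005 -0.006] ROW [0.0137, -0.0771, 0.2775] [-0.0015, 0.0017, -0.0018]
[array([274.8696324 , 238.76746166]), array([232.24678404, 182.40419385])]
```

View pics/c3.png

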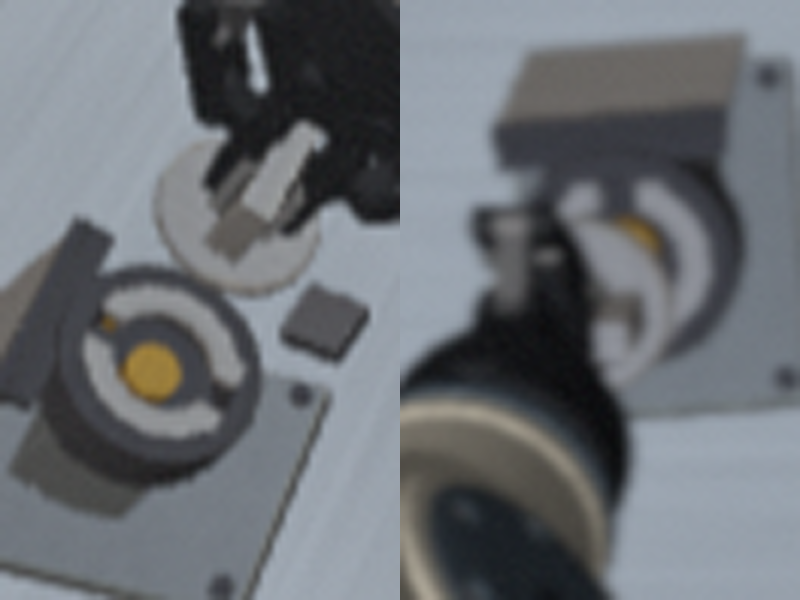

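The side crop shows the pickup held square over the socket at (237,215), with the mouth and slots clear below. The top crop is largely covered by the arm. I'll move closer along the axis and check the disc against the expected circle.

```bash
python3 -m inch '[[[0.014,-0.077,0.28,-0.0015,0.0017,-0.002],[0.014,-0.077,0.28,-0.0015,0.0017,-0.002],[0.014,-0.077,0.28,-0.0015,0.0017,-0.002],[0.014,-0.077,0.28,-0.0015,0.0017,-0.002]]]'
python3 - <<'E'
from h import *
st(); go(*soc(40))
s=r.sense(); R0=Ro.from_euler("xyz",s["tcp_rot"]).as_matrix(); C=s["eef_pos"]-1.3*R0[:,2]
im=r.grab_frame("side"); cv2.imwrite("pics/side4.png",im[:,:,::-1])
# disc upper face centre: 4 below pickup centre
D=C+4*R0[:,2]; X,Y=R0[:,0],R0[:,1]
E=[]
for t in np.radians(np.arange(0,360,6)):
    u=np.cos(t)*X+np.sin(t)*Y; rs=np.arange(24,40,.5); p=proj("side",D+np.outer(rs,u)).astype(np.float32)
    L=cv2.remap(im,p[:,0].copy(),p[:,1].copy(),1).mean(-1).ravel()
    g=np.gradient(cv2.GaussianBlur(L.reshape(1,-1),(1,5),1).ravel()); j=np.argmin(g)
    if L[:8].min()>110 and g[j]<-6: E.append((np.degrees(t),rs[j]))
E=np.array(E); print(E.round(0).astype(int).tolist())
P=E[:,1:]*np.c_[np.cos(np.radians(E[:,0])),np.sin(np.radians(E[:,0]))]
sol=np.linalg.lstsq(np.c_[2*P,np.ones(len(P))],(P**2).sum(1),rcond=None)[0];print("disc off tool xy",sol[:2],"R",np.sqrt(sol[2]+(sol[:2]**2).sum()))
E2=np.array([[40,0]]); 
c=im[180:280,210:343];cv2.imwrite("pics/c4.png",cv2.resize(c,(800,600),interpolation=2)[:,:,::-1])
E
```

```text
clock: 8.57
eef_pos: [567.9, 161.3, 145.5]
tcp_rot: [2.618, -0.02, 1.606]
contact_force: [0.3, -0.1, -2.1]
opening: 0.154
grasp_force: 69.5
clock 8.57 soc xyz(centre) [ 0.6  1.4 59.3] ang -0.038 tilt 0.001 F xyz soc [-0.8 -0.1 -2. ] tau [0.03 0.46 0.01] open 0.154 q [ 0.36  0.24  2.16 -0.55  0.27  0.82]
clock 8.57 shift mm [-1.4 -0.5 19.3] rot [ 0.001 -0.001  0.006] ROW [-0.0071, -0.0027, 0.0965] [0.0002, -0.0004, 0.002]
[[36, 32], [42, 31], [66, 32], [72, 32], [78, 31], [186, 32], [204, 30], [264, 32], [300, 32], [306, 33], [312, 32], [318, 33], [324, 34], [330, 33], [336, 34], [342, 34], [348, 34], [354, 32]]
disc off tool xy [ 1.16235292 -0.58517224] R 31.775992518580217
```

View pics/c4.png

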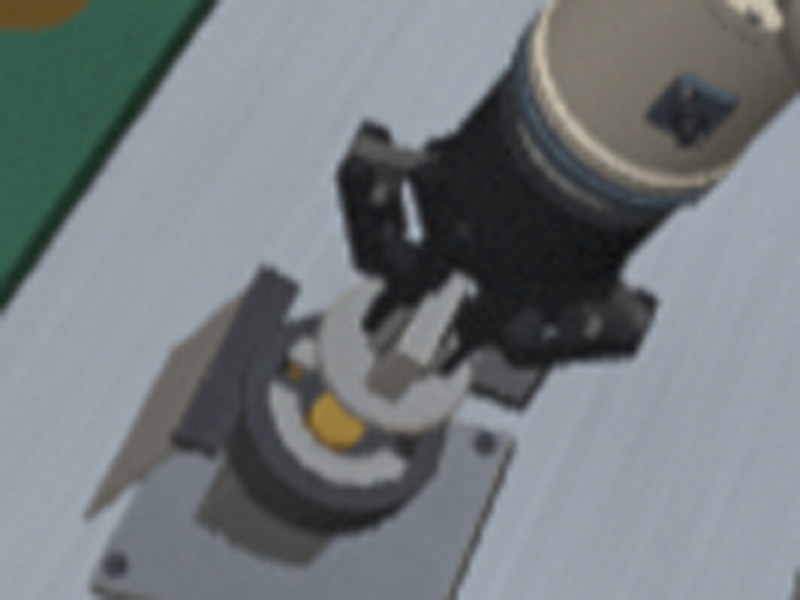

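The disc sits close to where expected, about 1 mm off along tool x, at crop position (395,350) over the mouth. I shift by that amount and go down the axis.

```bash
python3 -m inch '[[[-0.012,-0.005,0.05,0,0,0.002],[-0.012,-0.005,0.1,0,0,0.002],[-0.012,-0.005,0.14,0,0,0.002],[-0.012,-0.005,0.14,0,0,0.002],[-0.012,-0.005,0.14,0,0,0.002]]]'
python3 -c "
from h import *
st(); go(*soc(20,dx=-.4,dy=-1))"
python3 -m inch '[[[0,0,0.01,0,0,0],[0,0,0.02,0,0,0],[0,0,0.03,0,0,0],[0,0,0.04,0,0,0],[0,0,0.04,0,0,0]]]'
python3 -c "
from h import *
st(); go(*soc(12,dx=-.4,dy=-1))"
```

```text
clock: 9.03
eef_pos: [581.8, 160.3, 122.8]
tcp_rot: [2.614, -0.024, 1.602]
contact_force: [-0.1, 0.4, -2.2]
opening: 0.157
grasp_force: 69.8
clock 9.03 soc xyz(centre) [ 1.2 -0.6 32.7] ang -0.043 tilt 0.005 F xyz soc [-1.2  0.5 -1.9] tau [ 0.05  0.5  -0.  ] open 0.157 q [ 0.34  0.3   2.16 -0.66  0.22  0.93]
clock 9.03 shift mm [-0.5 -1.6 12.7] rot [ 0.004 -0.003  0.001] ROW [-0.0025, -0.0079, 0.0636] [0.0014, -0.0008, 0.0002]
clock: 9.45
eef_pos: [585.2, 160.4, 114.5]
tcp_rot: [2.615, -0.024, 1.602]
contact_force: [-0.8, -0.6, -1.9]
opening: 0.155
grasp_force: 69.8
clock 9.45 soc xyz(centre) [-0.  -0.7 23.8] ang -0.043 tilt 0.004 F xyz soc [-1.6 -0.5 -1.2] tau [0.06 0.46 0.01] open 0.155 q [ 0.34  0.32  2.15 -0.7   0.21  0.97]
clock 9.45 shift mm [-0.4 -0.4 11.8] rot [ 0.003 -0.003  0.001] ROW [-0.002, -0.0019, 0.059] [0.0009, -0.0008, 0.0005]
```

The centre is at 23.8 mm, below the landing height of 27, with no contact force, so the lugs are entering the slots. I push on.

```bash
python3 -m inch '[[[0,0,0.01,0.001,0,0],[-0.001,0,0.02,0.001,-0.001,0],[-0.001,0,0.03,0.001,-0.001,0],[-0.001,0,0.04,0.001,-0.001,0],[-0.001,0,0.04,0.001,-0.001,0]]]'
python3 -c "
from h import *
st()"
python3 -m inch '[[[0,0,0.01,0,0,0],[0,0,0.02,0,0,0],[0,0,0.025,0,0,0],[0,0,0.025,0,0,0],[0,0,0.025,0,0,0]]]'
python3 -c "
from h import *
st(); go(*soc(12,dx=-.4,dy=-1))"
```

```text
clock: 9.87
eef_pos: [589.2, 160.6, 107.5]
tcp_rot: [2.619, -0.021, 1.601]
contact_force: [-3.5, 0.0, 3.7]
opening: 0.155
grasp_force: 70.6
clock 9.87 soc xyz(centre) [-0.  -0.8 15.7] ang -0.042 tilt 0.0 F xyz soc [-1.1  0.3  5. ] tau [0.14 0.59 0.01] open 0.155 q [ 0.34  0.34  2.15 -0.73  0.2   1.  ]
clock: 10.28
eef_pos: [591.2, 160.7, 104.1]
tcp_rot: [2.618, -0.021, 1.601]
contact_force: [-17.0, -1.2, 18.8]
opening: 0.152
grasp_force: 73.9
clock 10.28 soc xyz(centre) [ 0.  -0.8 11.8] ang -0.042 tilt 0.001 F xyz soc [-5.3 -0.1 24.8] tau [0.32 1.01 0.02] open 0.152 q [ 0.34  0.34  2.14 -0.75  0.2   1.02]
clock 10.28 shift mm [-0.2 -0.4 -0.2] rot [0.001 0.    0.002] ROW [-0.001, -0.0021, -0.0009] [0.0002, 0.0001, 0.0005]
```

Fully in: 11.8 mm and 25 N. I twist clockwise, which is +z about the tool.

```bash
python3 -m inch '[[[0,-0.001,-0.001,0,0,0.03],[0,-0.001,-0.001,0,0,0.06],[0,-0.001,-0.001,0,0,0.09],[0,-0.001,-0.001,0,0,0.12],[0,-0.001,-0.001,0,0,0.15],[0,-0.001,-0.001,0,0,0.18],[0,-0.001,-0.001,0,0,0.2],[0,-0.001,-0.001,0,0,0.2]]]'
python3 -c "
from h import *
st()"
```

```text
clock: 10.95
eef_pos: [591.7, 161.0, 104.5]
tcp_rot: [2.717, -0.319, 1.032]
contact_force: [-10.6, -1.0, 13.6]
opening: 0.156
grasp_force: 72.9
clock 10.95 soc xyz(centre) [ 0.7 -0.6 11.9] ang -0.675 tilt 0.002 F xyz soc [-2.5 -0.2 17.1] tau [ 0.18  0.55 -0.18] open 0.156 q [ 0.34  0.34  2.14 -0.75  0.2   1.65]
```

```bash
python3 -m inch '[[[0,0,0,0,0,0.02],[0,0,0,0,0,0.04],[0,0,0,0,0,0.05],[0,0,0,0,0,0.05]]]'
python3 -c "
from h import *
st()"
python3 -m inch '[[[0,0,0,0,0,0.02],[0,0,0,0,0,0.03],[0,0,0,0,0,0.03]]]'
python3 -c "
from h import *
st()"
```

```text
clock: 11.28
eef_pos: [591.8, 161.0, 104.5]
tcp_rot: [2.769, -0.379, 0.88]
contact_force: [-11.0, -0.0, 14.4]
opening: 0.153
grasp_force: 72.8
clock 11.28 soc xyz(centre) [ 0.7 -0.5 11.9] ang -0.83 tilt 0.002 F xyz soc [-2.3  0.7 17.9] tau [ 0.15  0.5  -0.12] open 0.153 q [ 0.34  0.34  2.14 -0.75  0.2   1.81]
clock: 11.53
eef_pos: [591.6, 160.9, 104.4]
tcp_rot: [2.805, -0.411, 0.785]
contact_force: [-10.5, -0.9, 15.4]
opening: 0.152
grasp_force: 72.9
clock 11.53 soc xyz(centre) [ 0.5 -0.7 11.9] ang -0.923 tilt 0.001 F xyz soc [-1.4 -0.2 18.6] tau [0.1  0.63 0.17] open 0.152 q [ 0.34  0.34  2.14 -0.75  0.2   1.9 ]
```

```bash
python3 -m inch '[[[0,0,0,0,0,0.02],[0,0,0,0,0,0.03],[0,0,0,0,0,0.03]]]'
python3 -c "
from h import *
st()"
python3 -m inch '[[[0,0,0,0,0,0.02],[0,0,0,0,0,0.03],[0,0,0,0,0,0.03]]]'
python3 -c "
from h import *
st()"
```

```text
clock: 11.78
eef_pos: [591.5, 160.8, 104.4]
tcp_rot: [2.845, -0.44, 0.688]
contact_force: [-11.9, -1.5, 15.4]
opening: 0.154
grasp_force: 73.1
clock 11.78 soc xyz(centre) [ 0.4 -0.7 11.9] ang -1.016 tilt 0.001 F xyz soc [-2.6 -0.7 19.3] tau [0.04 0.67 0.73] open 0.154 q [ 0.34  0.34  2.14 -0.75  0.2   2.  ]
clock: 12.03
eef_pos: [591.4, 160.8, 104.3]
tcp_rot: [2.889, -0.465, 0.588]
contact_force: [-12.2, -1.9, 14.2]
opening: 0.156
grasp_force: 74.7
clock 12.03 soc xyz(centre) [ 0.3 -0.7 11.9] ang -1.109 tilt 0.001 F xyz soc [-3.6 -1.1 18.4] tau [0.12 0.68 1.18] open 0.156 q [ 0.34  0.34  2.14 -0.75  0.2   2.09]
```

The torque has risen to 1.2 N m, so the lugs are at the stop (twist about 0.9 rad plus wind-up). I ease off 1.6 mm axially so the lugs bear on the plate, then let go.

```bash
python3 -m inch '[[[0,0,-0.004,0,0,-0.005],[0,0,-0.008,0,0,-0.015],[0,0,-0.01,0,0,-0.015],[0,0,-0.01,0,0,-0.015]]]'
python3 -c "
from h import *
st()"
python3 -m inch '[[[0,0,0,0,0,0],[0,0,0,0,0,0],[0,0,0,0,0,0],[0,0,0,0,0,0],[0,0,0,0,0,0],[0,0,0,0,0,0]]]' -0.2
python3 -c "
from h import *
st()"
```

```text
clock: 12.37
eef_pos: [591.0, 160.8, 105.1]
tcp_rot: [2.867, -0.452, 0.64]
contact_force: [2.5, 0.1, -2.7]
opening: 0.154
grasp_force: 70.0
clock 12.37 soc xyz(centre) [ 0.3 -0.7 12.8] ang -1.061 tilt 0.0 F xyz soc [ 0.8 -0.1 -3.5] tau [0.05 0.12 0.96] open 0.154 q [ 0.34  0.34  2.14 -0.74  0.2   2.03]
clock: 12.87
eef_pos: [590.4, 160.6, 105.2]
tcp_rot: [2.868, -0.452, 0.637]
contact_force: [0.8, -0.3, 0.4]
opening: 0.398
grasp_force: 0.0
clock 12.87 soc xyz(centre) [-0.2 -0.8 13.2] ang -1.064 tilt 0.0 F xyz soc [ 0.9 -0.4 -0.1] tau [-0.03  0.25 -0.03] open 0.398 q [ 0.34  0.34  2.14 -0.74  0.2   2.03]
```

```bash
python3 -m inch '[[[0,0,-0.05,0,0,0],[0,0,-0.15,0,0,0],[0,0,-0.35,0,0,0],[0,0,-0.55,0,0,0],[0,0,-0.75,0,0,0],[0,0,-0.75,0,0,0]]]'
python3 -m inch '[[[-0.9,0.2,-0.3,0,0,0],[-0.9,0.2,-0.3,0,0,0],[-0.9,0.2,-0.3,0,0,0],[-0.9,0.2,-0.3,0,0,0],[-0.9,0.2,-0.3,0,0,0],[-0.9,0.2,-0.3,0,0,0]]]'
python3 - <<'E'
from h import *
c=[]
for N in("side","top"):
    im=r.grab_frame(N)[:,:,::-1]; cv2.imwrite(f"pics/{N}5.png",im); u,v=np.array(proj(N,M+n*10)[0]).astype(int)
    c.append(cv2.resize(im[v-45:v+45,u-30:u+30],(400,600),interpolation=2))
cv2.imwrite("pics/c5.png",np.hstack(c))
E
```

```text
clock: 13.37
eef_pos: [515.6, 156.5, 242.0]
tcp_rot: [2.866, -0.461, 0.639]
contact_force: [1.1, 0.0, 1.2]
opening: 0.403
grasp_force: 0.0
clock: 13.87
eef_pos: [370.1, 21.3, 216.2]
tcp_rot: [2.869, -0.449, 0.635]
contact_force: [0.2, -0.0, -0.9]
opening: 0.398
grasp_force: 0.0
```

View pics/c5.png

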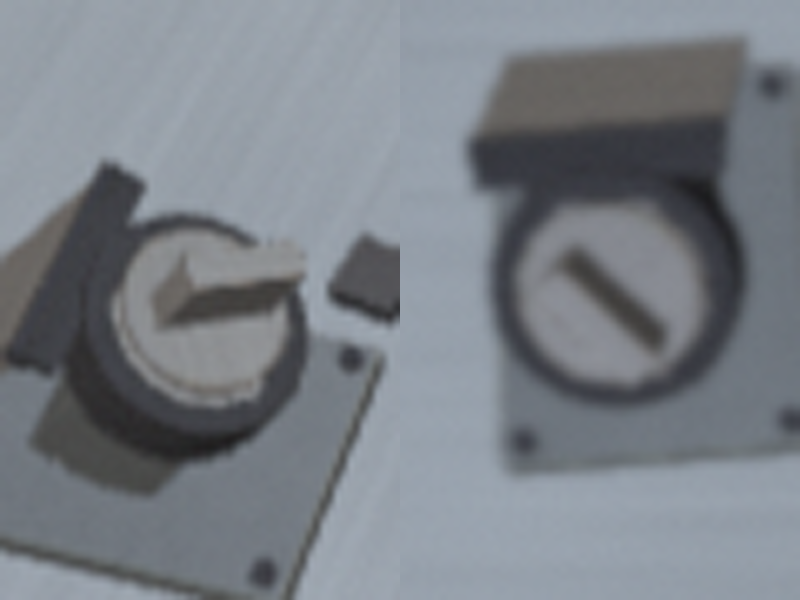

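The pickup sits flush in the socket, disc at about (210,310) side crop and (610,290) top crop. Its wing has turned about 0.93 rad, which matches the stop I felt, and the robot is clear. I'll hand it in.

```bash
python3 -c "
from rig import r
print(r.sign_off())"
```

```text
the job is handed in; nothing more can be done
None
```

I fitted the pickup, pushed it fully in, twisted it clockwise to the stop (about 0.93 rad by the last pictures), let go and handed the job in; it sat flush in the socket with the robot clear, but the hand-in returned no verdict and the lock-ring angle could not be read directly.

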